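Line up the amplifier's quarter-turn fasteners and hold its access panel home

ROBOT

A 6-joint arm with a two-finger parallel gripper is mounted at the origin on the work surface. World frame = base frame: x ahead of the robot, y to its left, z up, the work surface at z = 0. Lengths are in m, angles in rad, forces in N, time in s.
With the tool pointing down it reaches from about 0.425 to 0.925 m from the base axis. Payload 12.5 kg.
Tool frame: the origin (TCP) lies on the centre line of the jaws, within the pads' length; the fingertips stand 22 mm ahead of it and the grasp point (between the pads) lies 3 mm ahead of it (manip.tip_extent is the distance from the TCP to the fingertips, in m); z points along the fingers, y is the direction in which the jaws open and shut (so a half turn about z gives the same grasp; the last joint's range is limited). The gripper opens to 85 mm and grips with 20 to 120 N. Pads are 22 mm wide; open, the fingers measure 114 mm over their backs; the gripper's body (76 mm by 85 mm) begins 54 mm behind the grasp point. The pads swing forward as they close: fully open they stand 13 mm farther back than shut.
Start: joints at [0.996, 0.491, 1.559, -0, 1.092, -0.106], TCP at [0.282, 0.558, 0.253] pointing down, gripper open.
Joint ranges: [-3.1, 3.1], [-0.84, 2.19], [0.05, 2.79], [-1.13, 4.28], [0.06, 2.93], [-2.69, 2.69]. Speed limits (rad/s): [2.22, 2.22, 2.79, 3.14, 3.14, 3.14].

INTERFACE

Orientations are given as a unit quaternion [x, y, z, w].
In Python, from cell import state, viewer, workorder, look_for, regions_of, manip gives the robot as it stands.
- The arm moves only by the shell command python3 -m creep 'ROWS' [FORCE]. ROWS is JSON, a list of rows, each an object with "fingers": the opening in per cent of the stroke, from 0 (shut) to 100 (fully open); "travel": the shift along the tool's x, y, z in mm, a list of three; "roll": the turn about the tool's z in rad. A call has exactly 8 rows; each row shifts and turns the commanded pose from where the row before left it, along the tool's axes as they then stand; what a row does not reach is not made up. A row lasts 1/8 s, in which the tool goes at most 62.5 mm and 10.7 degrees, less where a joint would pass 70% of its speed; a pose out of reach is approached as far as the arm can. A call is refused whole if a number of a shift passes 62.5 or a number of a turn 0.188, either way. A call with a gripper value outside its range is refused whole. The fingers move at their own pace and stop on an object; FORCE is the grip in N (left out, the last holds). Time passes only in rows, so rows that do not move let the fingers close, or fill a call up. It gives the time, the measured TCP pose, the force and the opening at its end, in the units of the state.
- state(): the state, without advancing time (a new reading comes with each control period).
- viewer.grab_frame(name): name is "side" or "top"; returns (picture, depth): 400x640x3 uint8, red, green, blue; 400x640 float32, m along the optical axis (not along the pixel's ray), 0 where there is no reading.
- viewer.camera_params(name): a dict with "vfov" (degrees; the focal length in pixels is half the picture's height over the tangent of half this angle, whatever the lens; pixels are square), "cx", "cy" (the principal point, pixels), "distortion" ([k1, k2, p1, p2, k3] as OpenCV has them; the pictures are not rectified), "pose" (4x4, takes a point from camera to world coordinates). Camera axes: x right, y down, z forward; pixel columns grow to the right and rows downward; lengths in m; the calibration is good to about 2 mm. A picture is of the moment at which its call begins. camera_params takes no time and is no camera call.
- workorder.sign_off(): hands the job in, once; it reports no verdict.
Trained networks look in the newest picture that a camera, given by its name, has taken for a name from the list of things; names that differ only in an ending like _2 or _b are one class to them, and where a whole thing is asked for, a point or a joint stands for the part that bears it (a point fixed in the world has none). Each returns a list of dicts, best first, with "p" (0 to 1); they miss things now and then, are a little off and sometimes report something else, mostly with a low value. They report only what shows in the picture. A call takes as long as a camera call.
- look_for(label, camera): "bbox" ([left, top, right, bottom] as shares, 0 to 1, of the picture: columns of its width, rows of its height, round what is visible of it).
- regions_of(label, camera): "pixels" (400x640 bool, what is visible of it) and "bbox" ([left, top, right, bottom] as shares, 0 to 1, of the picture: columns of its width, rows of its height, round what is visible of it).
The state is a dict: "t": time; "joint_pos": joint angles; "qd": joint speeds; "joint_torque": joint torques, N m; "eef_pos": TCP position; "ee_rot": TCP orientation; "wrist_force": force on the tool from outside, world axes, zero at the start; "moment": the same for the moment, N m; "opening": finger opening in m.
Only numpy, scipy, OpenCV 4.12 (cv2) and the standard library are available. Lean on these libraries where they do the work, as an engineer would, in place of code of your own. Each camera call takes 0.05 s, during which the arm holds its last target.

TASK

On the amplifier on the repair bench, turn both orange quarter-turn fasteners on the sprung access panel until their slots line up with the black marks beside them. Then press the panel down fully home against its frame, flush with the amplifier's top, and finish while still holding it pressed there (it springs up if let go). Leave the tin on the amplifier and the glue bottle, the amber jar and the roll of tape beside it where they are.

Things in the scene. Friction and masses are not known exactly. Their poses are not given: they have to be found in the camera images.
- amp: amplifier, dark wood cabinet 240 (x) x 380 (y) x 120 mm high, fixed. Origin: centre of its underside, on the bench; x points away from the robot, to the side with control knobs, y along its long side, z up. Its flat top is at z 120 mm, with an opening for the access panel (x -108 to 48 mm) and beyond it a flat deck (x 48 to 120 mm)
- panel: aluminium access panel 150 (x) x 270 (y) x 6 mm, axes as the amplifier's. Origin: centre of its underside, at (-30, 0, 122) mm of the amplifier. Springs hold it 8 mm proud; it moves only straight down, to z 114 mm (flush, on the frame). Pressing takes 2.5 N at first, 8 N fully home; let go, it springs up. While a fastener is out of line it blocks the panel 1 to 2 mm down
- panel_mid (a point): middle of the panel's upper face, on a blue patch 50 x 50 mm: the clear place to press
- fastener_left (a joint): angle (rad) of the left quarter-turn fastener, at x 0, y +90 mm of the panel; vertical axis, positive anticlockwise from above, stops at -1.7 and 1.7. 0: slot along the panel's x, in line with its two black marks, and its foot can pass the frame (within about 0.15 either way). Starts at +0.7 to +1.4, so turn it clockwise seen from above. Light friction (0.05 N m): it stays where left
- fastener_left_top (a point): top centre of the left fastener's orange wing, 25 mm above the panel's upper face: an upright bar 36 mm long, 12 wide, 22 high, on a steel disc 34 mm across and 3 thick; a black slot runs along its top. The point turns with it, its x along the slot. Pinch the wing across its 12 mm from above
- fastener_right (a joint): angle (rad) of the right quarter-turn fastener, at x 0, y -90 mm of the panel; vertical axis, positive anticlockwise from above, stops at -1.7 and 1.7. 0: slot along the panel's x, in line with its two black marks, and its foot can pass the frame (within about 0.15 either way). Starts at -1.4 to -0.7, so turn it anticlockwise seen from above. Light friction (0.05 N m): it stays where left
- fastener_right_top (a point): top centre of the right fastener's orange wing, 25 mm above the panel's upper face: an upright bar 36 mm long, 12 wide, 22 high, on a steel disc 34 mm across and 3 thick; a black slot runs along its top. The point turns with it, its x along the slot. Pinch the wing across its 12 mm from above
- screw_tin: small round steel tin of screws, 32 mm across, 30 mm tall, standing on the amplifier's deck beyond the panel; bystander, leave it alone
- glue: white glue bottle, 54 mm across, 125 mm tall; bystander, leave it alone
- lacquer: amber glass jar, 66 mm across, 85 mm tall; bystander, leave it alone
- tape: blue roll of tape lying flat, 90 mm across, 24 mm tall; bystander, leave it alone

How it is judged:
On the way, in this order (a step that is already met when the one before it is completed fails the run):
1. both fasteners' slots are in line with their marks (within 0.2 rad) while the panel still stands up on its springs (value of joint fastener_left between -0.2 and 0.2 rad and value of joint fastener_right between -0.2 and 0.2 rad and z of panel in the frame of amp above 0.119 m), for 0.2 s.
2. the robot presses the panel home (z of panel in the frame of amp below 0.1155 m and contact force between any of the fingers, the arm and panel above 3 N), for 0.2 s.
At the end, for the whole second after the job is handed in: The panel is fully home against the frame (its underside within 1.5 mm of its lowest place, 114 mm above the amplifier's underside) and still, the robot pushes on it with more than 3 N, and both slots are within 0.2 rad of their marks (all of step 2 and value of joint fastener_left between -0.2 and 0.2 rad and value of joint fastener_right between -0.2 and 0.2 rad and linear speed of panel below 0.01 m/s); the arm keeps its last pose, push and grip.
It fails at once if the screw tin on the amplifier is moved by more than 25 mm (distance of screw_tin from where it was at the start of the episode above 0.025 m).
It fails at once if the glue bottle, the jar or the tape is moved by more than 25 mm (distance of any of glue, lacquer, tape from where it was at the start of the episode above 0.025 m).
It also fails if it takes over 67 s, if anything falls off the work surface, if the arm or the gripper's body presses on something with over 40 N, if the wrist force passes 120 N, or if a joint passes its speed limit or range.

## Working session

There is one attempt and no reset: what is moved stays moved. The work goes in short steps, Python scripts to look and compute and a shell command to move; the robot and the scene stay as the last step left them, time stands still between calls to the robot, and variables do not carry over. Pictures are saved under pics/ and viewed, and the job is handed in when it is done.

```bash
mkdir -p pics; ls; python3 - <<'E'
from cell import state, viewer, manip
import cv2
s=state();print({k:(v if not hasattr(v,'tolist') else v.tolist()) for k,v in s.items()}); print([a for a in dir(manip) if a[0]!='_'],manip.tip_extent)
for n in("side","top"):
    im,d=viewer.grab_frame(n); cv2.imwrite(f"pics/{n}0.png",im[:,:,::-1]); p=viewer.camera_params(n);print(n,p)
E
```

```text
pics
{'t': 0.0, 'joint_pos': [0.9964236362161928, 0.49157050302151206, 1.5594618873677568, 5.105388949667989e-06, 1.0917192083822571, -0.10562102194444932], 'qd': [0.0007826670938449129, -0.00041387534490366045, -0.0017415122575813093, -0.0007167396197020378, 0.0011316259377989633, 0.000757745166753746], 'joint_torque': [-0.0025777209521038458, -61.84309244155884, -26.160011887550354, -0.00016620308542769635, 0.003949852252844721, -4.420689094786212e-06], 'eef_pos': [0.28223356202135347, 0.5574101389772483, 0.2527166486499551], 'ee_rot': [0.23223703692252903, 0.9726590476050019, -0.0005455458467921644, -0.0001953798955447733], 'wrist_force': [-0.23053033613302765, -0.02794613437622794, -0.8783499033307869], 'moment': [-0.013402833897323442, 0.017604932238929706, -0.024798881846868952], 'opening': 0.08526230034783334}
['PlanningError', 'tip_extent'] 0.022
side {'vfov': 56.66227090966579, 'cx': 315.6936836984685, 'cy': 202.33400610064854, 'distortion': array([0.03057262, 0.        , 0.        , 0.        , 0.        ]), 'pose': array([[-0.95572816, -0.21939243,  0.19608836,  0.39919859],
       [-0.2942165 ,  0.72271649, -0.6253939 ,  0.59773013],
       [-0.0045096 , -0.65539899, -0.75526937,  0.86268223],
       [ 0.        ,  0.        ,  0.        ,  1.        ]])}
top {'vfov': 48.206087297850885, 'cx': 326.5809592468207, 'cy': 191.6737212405377, 'distortion': array([-0.1009603,  0.       ,  0.       ,  0.       ,  0.       ]), 'pose': array([[-0.02136021, -0.98742178,  0.15665874,  0.39288213],
       [-0.99952528,  0.01761132, -0.02527956,  0.01961016],
       [ 0.02220262, -0.15712435, -0.98732922,  1.36623084],
       [ 0.        ,  0.        ,  0.        ,  1.        ]])}
```

View pics/side0.png

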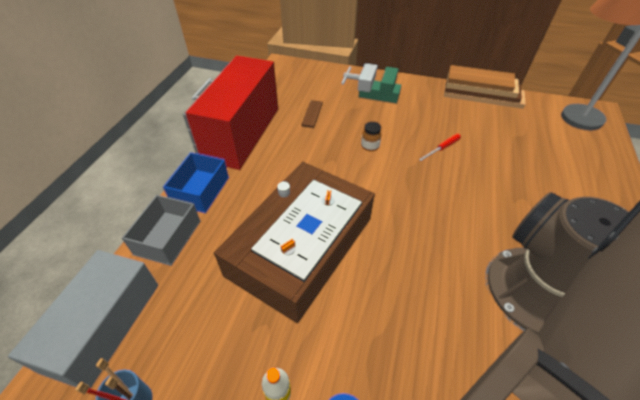

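View pics/top0.png

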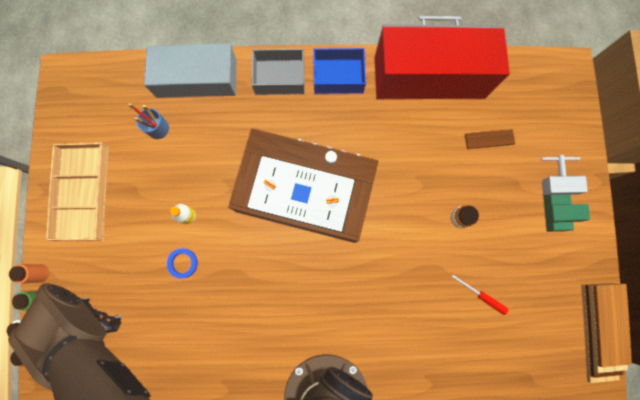

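The side view shows the amp with its two orange wings at about (328,197) and (289,245). In the top view the wings are at (270,184) for the left one (+y) and (332,200) for the right one, with the blue patch at (301,193), the tin at (331,157), glue at (183,213), tape at (182,263) and jar at (466,215).

```bash
cat > h.py <<'E'
import numpy as np, cv2
from cell import viewer, regions_of, look_for, state
def K(n):
    p=viewer.camera_params(n); f=200/np.tan(np.radians(p['vfov']/2))
    return np.array([[f,0,p['cx']],[0,f,p['cy']],[0,0,1]]),np.array(p['distortion']),np.array(p['pose'])
def plane(n,uv,z):
    k,d,P=K(n); q=cv2.undistortPoints(np.array(uv,float).reshape(-1,1,2),k,d).reshape(-1,2)
    r=np.c_[q,np.ones(len(q))]@P[:3,:3].T; o=P[:3,3]
    return o+r*((z-o[2])/r[:,2])[:,None]
def proj(n,X):
    k,d,P=K(n); X=(np.atleast_2d(X)-P[:3,3])@P[:3,:3]
    return cv2.projectPoints(X,np.zeros(3),np.zeros(3),k,d)[0].reshape(-1,2)
E
python3 - <<'E'
from h import *
for n in("top","side"):
    im,d=viewer.grab_frame(n)
    hsv=cv2.cvtColor(im,cv2.COLOR_RGB2HSV)
    for l in("panel","amp","panel_mid","fastener_left_top","fastener_right_top","screw_tin","glue","lacquer","tape"):
        for r in regions_of(l,n)[:3]:
            m=r['pixels'];v,u=np.nonzero(m)
            if len(u)==0: continue
            z={'panel':.128,'amp':.12,'panel_mid':.128,'screw_tin':.15,'glue':.06,'lacquer':.05,'tape':.024}.get(l,.145)
            print(n,l,round(r['p'],2),len(u),(u.mean().round(1),v.mean().round(1)),plane(n,[[u.mean(),v.mean()]],z)[0].round(4), cv2.minAreaRect(np.c_[u,v].astype(np.float32)))
    # blue patch and white panel
    img=cv2.resize(im[140:250,220:390] if n=="top" else im[160:320,210:380],None,fx=4,fy=4,interpolation=cv2.INTER_CUBIC)
    cv2.imwrite(f"pics/{n}1.png",img[:,:,::-1])
E
```

```text
top panel 0.58 5039 (np.float64(300.8), np.float64(193.1)) [0.5866 0.0603 0.128 ] ((300.7785339355469, 193.23316955566406), (96.89020538330078, 53.7862434387207), 14.470293045043945)
top amp 0.96 11284 (np.float64(303.7), np.float64(185.3)) [0.6102 0.0521 0.12  ] ((303.6764831542969, 184.79412841796875), (134.12217712402344, 87.07028198242188), 14.03624439239502)
top panel_mid 0.62 5076 (np.float64(300.8), np.float64(193.3)) [0.5861 0.0604 0.128 ] ((300.85992431640625, 193.0347442626953), (97.31304168701172, 53.297607421875), 14.67639446258545)
top fastener_left_top 0.58 138 (np.float64(269.3), np.float64(184.3)) [0.6101 0.1467 0.145 ] ((269.5, 184.5), (11.0, 13.0), 90.0)
top fastener_right_top 0.48 127 (np.float64(332.4), np.float64(200.7)) [ 0.5613 -0.0271  0.145 ] ((332.5, 200.5), (11.0, 13.0), 90.0)
top screw_tin 0.52 117 (np.float64(330.3), np.float64(157.0)) [ 0.6838 -0.024   0.15  ] ((330.5, 157.0), (12.0, 11.0), 90.0)
top glue 0.68 379 (np.float64(182.1), np.float64(213.9)) [0.5415 0.4133 0.06  ] ((182.5, 213.5), (19.0, 23.0), 90.0)
top lacquer 0.79 496 (np.float64(464.1), np
[... 1364 characters left out ...]
47.38514709472656), (13.13598346710205, 16.972156524658203), 54.462318420410156)
side fastener_right_top 0.57 128 (np.float64(327.7), np.float64(198.6)) [ 0.5597 -0.0177  0.145 ] ((327.5, 198.0), (14.0, 11.0), 90.0)
side screw_tin 0.61 148 (np.float64(283.2), np.float64(189.8)) [ 0.6786 -0.0093  0.15  ] ((283.5, 190.0), (14.0, 11.0), 90.0)
side glue 0.95 807 (np.float64(275.8), np.float64(384.6)) [0.5421 0.4172 0.06  ] ((275.5, 383.0), (32.0, 29.0), 90.0)
side lacquer 0.88 512 (np.float64(370.8), np.float64(135.4)) [ 0.5189 -0.4207  0.05  ] ((370.5, 135.5), (29.0, 19.0), 90.0)
side tape 0.43 144 (np.float64(343.3), np.float64(396.7)) [0.4081 0.3899 0.024 ] ((343.0, 396.0), (28.0, 6.0), -0.0)
```

View pics/top1.png

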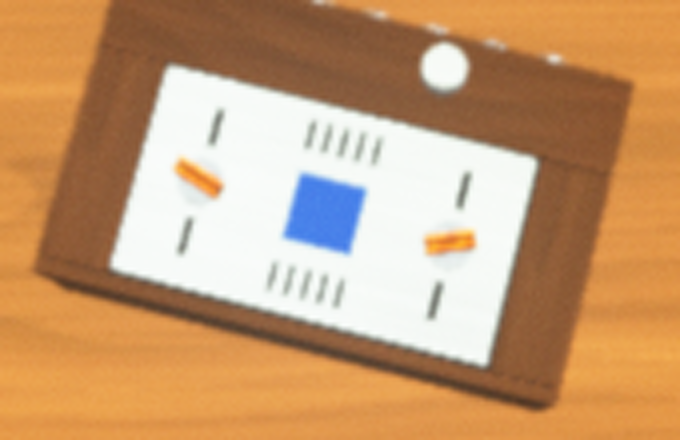

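View pics/side1.png

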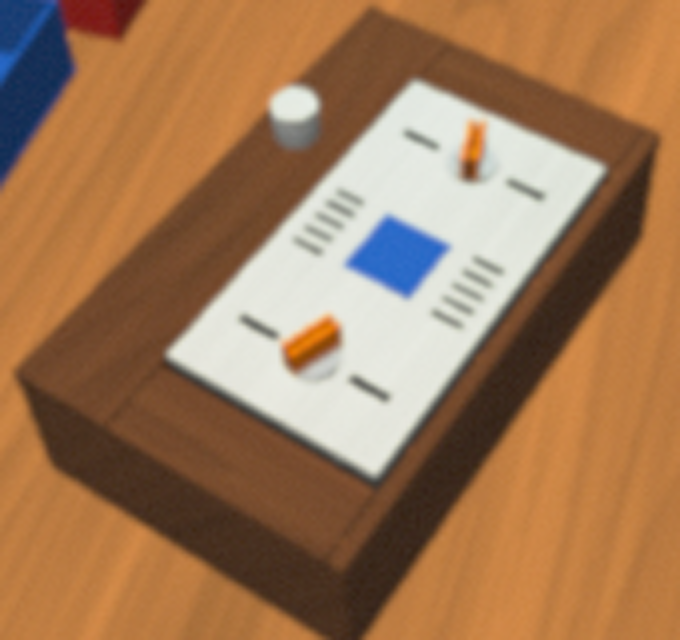

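```bash
cat > m.py <<'E'
from h import *
for n in("top","side"):
    im,d=viewer.grab_frame(n); hsv=cv2.cvtColor(im,cv2.COLOR_RGB2HSV).astype(int)
    H,S,V=hsv[...,0],hsv[...,1],hsv[...,2]
    box=np.zeros(H.shape,bool); 
    if n=="top": box[150:240,235:370]=1
    else: box[175:285,245:365]=1
    wh=((S<60)&(V>150)&box).astype(np.uint8)
    nl,lab,st,c=cv2.connectedComponentsWithStats(wh); i=1+np.argmax(st[1:,4])
    cn=max(cv2.findContours((lab==i).astype(np.uint8),0,1)[0],key=cv2.contourArea)
    hull=cv2.convexHull(cn).reshape(-1,2)
    W=plane(n,hull,.128)[:,:2].astype(np.float32)*1000
    (c0,sz,a)=cv2.minAreaRect(W); b=cv2.boxPoints((c0,sz,a)); 
    e=b[1]-b[0]; e2=b[2]-b[1]; L=e if np.hypot(*e)>np.hypot(*e2) else e2
    yaw=np.degrees(np.arctan2(L[1],L[0]))%180-90
    print(n,"panel c",c0,sz,"yaw",yaw)
    bl=(H>100)&(H<125)&(S>120)&box; v,u=np.nonzero(bl); print(" blue",len(u),plane(n,[[u.mean(),v.mean()]],.128)[0].round(4))
    o=(H>4)&(H<18)&(S>190)&(V>150)&box&(cv2.fillConvexPoly(np.zeros(H.shape,np.uint8),hull,1)>0)
    nl,lab,st,c=cv2.connectedComponentsWithStats(o.astype(np.uint8))
    for i in range(1,nl):
        if st[i,4]<15: continue
        v,u=np.nonzero(lab==i); X=plane(n,np.c_[u,v],.142)[:,:2]*1000
        m=X.mean(0);w,E=np.linalg.eigh(np.cov(X.T)); A=np.degrees(np.arctan2(E[1,1],E[0,1])); 
        print(" orange",st[i,4],c[i].round(1),m.round(1),"dir",round((A-yaw+90)%180-90,1),"sd",np.sqrt(w).round(1))
E
python3 m.py
```

```text
top panel c (587.4332275390625, 60.44703674316406) (273.48565673828125, 153.68026733398438) yaw -15.607475
 blue 260 [0.5874 0.0603 0.128 ]
 orange 18 [269.6 184.4] [610.3 146.1] dir 71.0 sd [1.6 7.7]
 orange 15 [332.5 200.2] [563.  -27.7] dir -66.9 sd [1.6 7.3]
side panel c (585.7822875976562, 60.97552490234375) (273.11517333984375, 152.4618682861328) yaw -15.603447
 blue 254 [0.5854 0.0615 0.128 ]
 orange 18 [328.1 196.4] [561.4 -28.1] dir -64.6 sd [1.8 7.4]
 orange 55 [287.4 244.7] [611.1 145.5] dir 73.1 sd [3.2 9.4]
```

Both cameras agree:
- **Panel:** centre about (0.5866, 0.0607), yaw −15.6°.
- **Left fastener:** about (0.611, 0.147), angle about +72°.
- **Right fastener:** about (0.562, −0.027), angle about −66°.

I'll start with the right fastener.

```bash
python3 -m creep '[{"fingers":60,"travel":[-32,-24.6,0],"roll":0},{"fingers":60,"travel":[-32,-24.6,0],"roll":0},{"fingers":60,"travel":[-32,-24.6,0],"roll":0},{"fingers":60,"travel":[-32,-24.6,0],"roll":0},{"fingers":60,"travel":[-32,-24.6,0],"roll":0},{"fingers":60,"travel":[-32,-24.6,0],"roll":0},{"fingers":60,"travel":[-32,-24.6,0],"roll":0},{"fingers":60,"travel":[-32,-24.6,0],"roll":0}]' 30
python3 -m creep '[{"fingers":60,"travel":[-32,-24.6,0],"roll":0},{"fingers":60,"travel":[-32,-24.6,0],"roll":0},{"fingers":60,"travel":[-32,-24.6,0],"roll":0},{"fingers":60,"travel":[-32,-24.6,0],"roll":0},{"fingers":60,"travel":[-32,-24.6,0],"roll":0},{"fingers":60,"travel":[-32,-24.6,0],"roll":0},{"fingers":60,"travel":[-32,-24.6,0],"roll":0},{"fingers":60,"travel":[-32,-24.6,0],"roll":0}]'
python3 -m creep '[{"fingers":60,"travel":[0,0,0],"roll":-0.119},{"fingers":60,"travel":[0,0,0],"roll":-0.119},{"fingers":60,"travel":[0,0,0],"roll":-0.119},{"fingers":60,"travel":[0,0,0],"roll":-0.119},{"fingers":60,"travel":[0,0,0],"roll":-0.119},{"fingers":60,"travel":[0,0,0],"roll":-0.119},{"fingers":60,"travel":[0,0,0],"roll":-0.119},{"fingers":60,"travel":[0,0,0],"roll":-0.119}]'
cat > st.py <<'E'
from h import *
from scipy.spatial.transform import Rotation as R
import sys
s=state();Rm=R.from_quat(s['ee_rot']).as_matrix();p=np.array(s['eef_pos'])
print(s['t'],p.round(4),'yang',np.degrees(np.arctan2(Rm[1,1],Rm[0,1])).round(1),'z',Rm[:,2].round(3),'F',np.round(s['wrist_force'],1),'M',np.round(s['moment'],2),'op',round(s['opening'],4),'q',np.round(s['joint_pos'],2))
if len(sys.argv)>3:
    T=np.array(list(map(float,sys.argv[1:4]))); print('tool mm',(Rm.T@(T-p)*1000).round(1))
E
python3 st.py .5623 -.0268 .16
```

```text
t: 2.2
eef_pos: [0.4223, 0.2652, 0.2535]
ee_rot: [0.232, 0.973, 0.0, 0.0]
wrist_force: [1.0, 0.3, -0.6]
opening: 0.0515
t: 3.2
eef_pos: [0.5618, -0.0262, 0.2534]
ee_rot: [0.232, 0.973, 0.0, 0.0]
wrist_force: [0.6, 0.8, -0.5]
opening: 0.0512
t: 4.2
eef_pos: [0.5613, -0.0249, 0.2533]
ee_rot: [-0.241, 0.97, 0.0, 0.0]
wrist_force: [-0.6, -0.3, -0.3]
opening: 0.0511
4.2 [ 0.5613 -0.0249  0.2533] yang 117.9 z [ 0.  0. -1.] F [-0.6 -0.3 -0.3] M [-0.01 -0.03 -0.03] op 0.0511 q [-0.16  0.4   1.72  0.    1.02 -2.22]
tool mm [ 0.  -2.2 93.3]
```

Wrong sign: negative roll is anticlockwise from above. I'm rolling back by +1.911 rad in total, then descending.

```bash
python3 -m creep '[{"fingers":50,"travel":[0,0,0],"roll":0.174},{"fingers":50,"travel":[0,0,0],"roll":0.174},{"fingers":50,"travel":[0,0,0],"roll":0.174},{"fingers":50,"travel":[0,0,0],"roll":0.174},{"fingers":50,"travel":[0,0,0],"roll":0.174},{"fingers":50,"travel":[0,0,0],"roll":0.174},{"fingers":50,"travel":[0,0,0],"roll":0.174},{"fingers":50,"travel":[0,0,0],"roll":0.174}]'
python3 -m creep '[{"fingers":50,"travel":[0,0,0],"roll":0.173},{"fingers":50,"travel":[0,0,0],"roll":0.173},{"fingers":50,"travel":[0,0,0],"roll":0.173},{"fingers":50,"travel":[0,0,10],"roll":0},{"fingers":50,"travel":[0,0,15],"roll":0},{"fingers":50,"travel":[0,0,15],"roll":0},{"fingers":50,"travel":[0,0,5],"roll":0},{"fingers":50,"travel":[0,0,0],"roll":0}]'
python3 st.py .5623 -.0268 .16
python3 - <<'E'
from h import *
for n in("top","side"):
    im,d=viewer.grab_frame(n)
    img=cv2.resize(im[130:260,220:400] if n=="top" else im[130:290,210:410],None,fx=4,fy=4,interpolation=cv2.INTER_CUBIC)
    cv2.imwrite(f"pics/{n}2.png",img[:,:,::-1])
E
```

```text
t: 5.2
eef_pos: [0.5613, -0.0249, 0.2533]
ee_rot: [0.442, 0.897, 0.0, 0.0]
wrist_force: [1.0, 0.5, 0.2]
opening: 0.0425
t: 6.2
eef_pos: [0.5613, -0.0249, 0.2078]
ee_rot: [0.655, 0.756, -0.0, -0.0]
wrist_force: [-1.1, -0.9, -0.1]
opening: 0.0428
6.2 [ 0.5613 -0.0249  0.2078] yang 8.2 z [-0.001  0.    -1.   ] F [-1.1 -0.9 -0.1] M [ 0.03 -0.02 -0.03] op 0.0428 q [-0.16  0.45  1.77  0.    0.92 -0.31]
tool mm [-2.1  0.8 47.8]
```

View pics/side2.png

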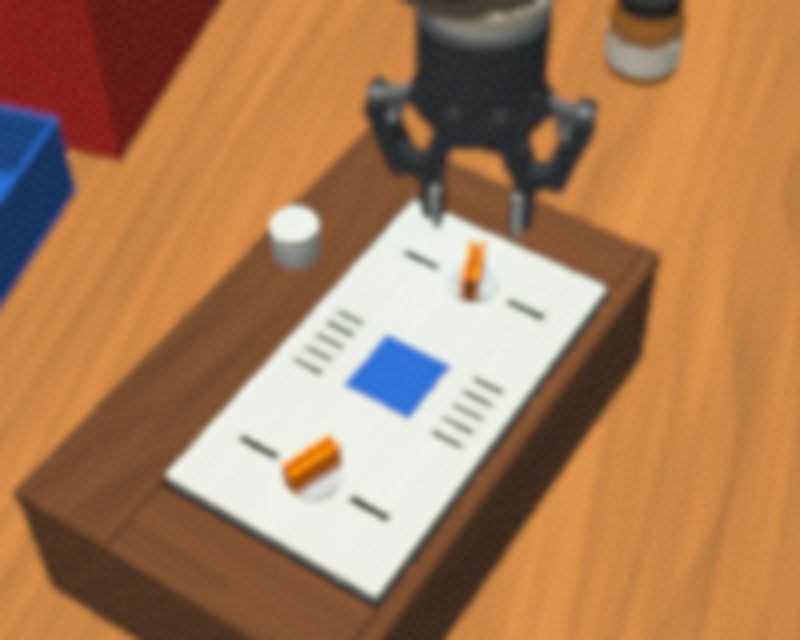

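The side view shows the jaws, at (430,215) and (518,225), evenly straddling the right wing at (475,268). I'm descending and closing.

```bash
python3 -m creep '[{"fingers":50,"travel":[-2,0.8,10],"roll":0},{"fingers":50,"travel":[0,0,13],"roll":0},{"fingers":50,"travel":[0,0,13],"roll":0},{"fingers":50,"travel":[0,0,8],"roll":0},{"fingers":50,"travel":[0,0,3.5],"roll":0},{"fingers":50,"travel":[0,0,0],"roll":0},{"fingers":25,"travel":[0,0,0],"roll":0},{"fingers":25,"travel":[0,0,0],"roll":0}]' 25
python3 st.py .5623 -.0268 .16
python3 -m creep '[{"fingers":0,"travel":[0,0,0],"roll":0},{"fingers":0,"travel":[0,0,0],"roll":0},{"fingers":0,"travel":[0,0,0],"roll":0},{"fingers":0,"travel":[0,0,0],"roll":0},{"fingers":0,"travel":[0,0,0],"roll":0},{"fingers":0,"travel":[0,0,0],"roll":0},{"fingers":0,"travel":[0,0,0],"roll":0},{"fingers":0,"travel":[0,0,0],"roll":0}]' 25
python3 st.py .5623 -.0268 .16
```

```text
t: 7.3
eef_pos: [0.5625, -0.0267, 0.1611]
ee_rot: [0.655, 0.756, 0.0, 0.0]
wrist_force: [0.5, 0.2, -0.3]
opening: 0.0213
7.3 [ 0.5625 -0.0267  0.1611] yang 8.2 z [ 0.001 -0.    -1.   ] F [ 0.5  0.2 -0.3] M [ 0.   -0.02  0.01] op 0.0213 q [-0.16  0.52  1.81  0.    0.82 -0.31]
tool mm [-0.  -0.2  1.1]
t: 8.3
eef_pos: [0.5633, -0.0266, 0.1613]
ee_rot: [0.655, 0.756, 0.001, 0.001]
wrist_force: [4.1, 2.7, 1.5]
opening: 0.0112
8.3 [ 0.5633 -0.0266  0.1613] yang 8.2 z [ 0.002  0.    -1.   ] F [4.1 2.7 1.5] M [ 0.44 -0.65 -0.01] op 0.0112 q [-0.16  0.52  1.81  0.    0.81 -0.31]
tool mm [-0.1 -1.   1.3]
```

Gripped, with 11 mm opening on the 12 mm wing. I'm turning it anticlockwise by 66° until tool y is at 74.4°.

```bash
python3 -m creep '[{"fingers":0,"travel":[0,1,0],"roll":-0.1},{"fingers":0,"travel":[0,0,0],"roll":-0.151},{"fingers":0,"travel":[0,0,0],"roll":-0.151},{"fingers":0,"travel":[0,0,0],"roll":-0.151},{"fingers":0,"travel":[0,0,0],"roll":-0.151},{"fingers":0,"travel":[0,0,0],"roll":-0.151},{"fingers":0,"travel":[0,0,0],"roll":-0.151},{"fingers":0,"travel":[0,0,0],"roll":-0.149}]' 25
python3 st.py .5623 -.0268 .16; python3 m.py
python3 - <<'E'
from h import *
for n in("top","side"):
    im,d=viewer.grab_frame(n)
    img=cv2.resize(im[130:260,220:400] if n=="top" else im[130:290,210:410],None,fx=4,fy=4,interpolation=cv2.INTER_CUBIC)
    cv2.imwrite(f"pics/{n}3.png",img[:,:,::-1])
E
```

```text
t: 9.3
eef_pos: [0.5638, -0.0264, 0.1612]
ee_rot: [0.134, 0.991, 0.0, 0.001]
wrist_force: [2.4, 2.3, 1.8]
opening: 0.0112
9.3 [ 0.5638 -0.0264  0.1612] yang 74.6 z [ 0.001  0.    -1.   ] F [2.4 2.3 1.8] M [ 0.44 -0.3  -0.09] op 0.0112 q [-0.16  0.52  1.81  0.    0.82 -1.47]
tool mm [ 1.3 -0.8  1.2]
top panel c (603.081787109375, 117.08045196533203) (156.57373046875, 154.1988525390625) yaw -15.491249
 blue 183 [0.5885 0.0667 0.128 ]
 orange 15 [269.7 184.4] [610.4 145.9] dir 73.6 sd [1.4 7.6]
side panel c (585.8794555664062, 61.013763427734375) (274.3829040527344, 153.7809600830078) yaw -15.596054
 blue 248 [0.5855 0.0615 0.128 ]
 orange 16 [331.7 197.9] [551.  -25.6] dir -60.0 sd [1.8 6.8]
 orange 69 [287.5 245.4] [610.2 147.4] dir 76.1 sd [4.1 9.1]
```

View pics/side3.png

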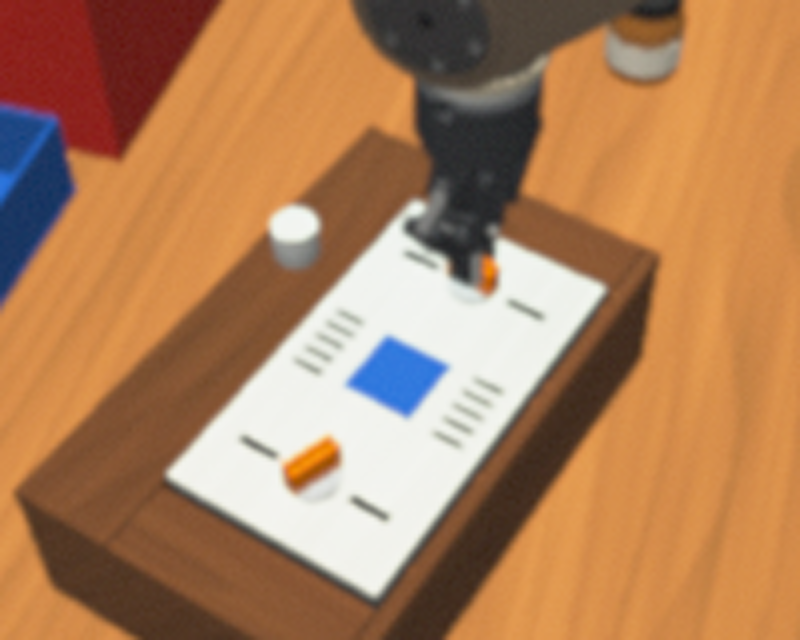

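The wing turned with the gripper. I'm releasing, lifting to check, and moving towards the left fastener.

```bash
python3 -m creep '[{"fingers":50,"travel":[0,0,0],"roll":0},{"fingers":50,"travel":[0,0,0],"roll":0},{"fingers":50,"travel":[0,0,0],"roll":0},{"fingers":50,"travel":[0,0,-8],"roll":0},{"fingers":50,"travel":[0,0,-15],"roll":0},{"fingers":50,"travel":[0,0,-20],"roll":0},{"fingers":50,"travel":[0,0,-20],"roll":0},{"fingers":50,"travel":[0,0,0],"roll":0}]' 25
python3 st.py .612 .147 .22
```

```text
t: 10.5
eef_pos: [0.5639, -0.0267, 0.2259]
ee_rot: [0.136, 0.991, -0.0, 0.002]
wrist_force: [0.2, -0.1, -0.2]
opening: 0.0425
10.5 [ 0.5639 -0.0267  0.2259] yang 74.4 z [ 0.004 -0.001 -1.   ] F [ 0.2 -0.1 -0.2] M [-0.06 -0.01 -0.04] op 0.0425 q [-0.16  0.43  1.74  0.    0.96 -1.46]
tool mm [  0.5 180.2   5.9]
```

```bash
python3 -m creep '[{"fingers":50,"travel":[0,30,0],"roll":0},{"fingers":50,"travel":[0,30,0],"roll":0},{"fingers":50,"travel":[0,30,0],"roll":0},{"fingers":50,"travel":[0.5,30,0],"roll":0},{"fingers":50,"travel":[0,30,0],"roll":0},{"fingers":50,"travel":[0,30,0],"roll":0},{"fingers":50,"travel":[0,0,0],"roll":-0.125},{"fingers":50,"travel":[0,0,0],"roll":-0.125}]' 25
python3 -m creep '[{"fingers":50,"travel":[0,0,0],"roll":-0.168},{"fingers":50,"travel":[0,0,0],"roll":-0.168},{"fingers":50,"travel":[0,0,0],"roll":-0.168},{"fingers":50,"travel":[0,0,0],"roll":-0.168},{"fingers":50,"travel":[0,0,0],"roll":-0.168},{"fingers":50,"travel":[0,0,0],"roll":-0.168},{"fingers":50,"travel":[0,0,10],"roll":0},{"fingers":50,"travel":[0,0,0],"roll":0}]' 25
python3 st.py .612 .147 .16; python3 m.py
python3 - <<'E'
from h import *
for n in("top","side"):
    im,d=viewer.grab_frame(n)
    img=cv2.resize(im[130:260,220:400] if n=="top" else im[130:290,210:410],None,fx=4,fy=4,interpolation=cv2.INTER_CUBIC)
    cv2.imwrite(f"pics/{n}4.png",img[:,:,::-1])
E
```

```text
t: 11.5
eef_pos: [0.6111, 0.1473, 0.2231]
ee_rot: [0.009, 1.0, -0.0, -0.0]
wrist_force: [0.5, 0.4, -0.8]
opening: 0.0428
t: 12.5
eef_pos: [0.6109, 0.1468, 0.2124]
ee_rot: [-0.471, 0.882, 0.0, -0.001]
wrist_force: [-0.1, -0.0, 0.4]
opening: 0.0426
12.5 [0.6109 0.1468 0.2124] yang 146.2 z [-0.002 -0.    -1.   ] F [-0.1 -0.   0.4] M [ 0.01 -0.   -0.02] op 0.0426 q [ 0.13  0.54  1.59  0.    1.01 -2.42]
tool mm [-0.9 -0.9 52.4]
top panel c (576.5908813476562, 22.71692657470703) (196.8976593017578, 154.20587158203125) yaw -15.299362
 blue 260 [0.5873 0.0603 0.128 ]
side panel c (586.003173828125, 61.27050018310547) (273.770263671875, 153.77745056152344) yaw -15.620621
 blue 183 [0.5799 0.0599 0.128 ]
 orange 56 [327.8 197.2] [561.5 -25.1] dir -9.0 sd [4.8 9.3]
 orange 59 [286.9 245.9] [611.  149.3] dir 69.5 sd [4.  8.2]
```

View pics/side4.png

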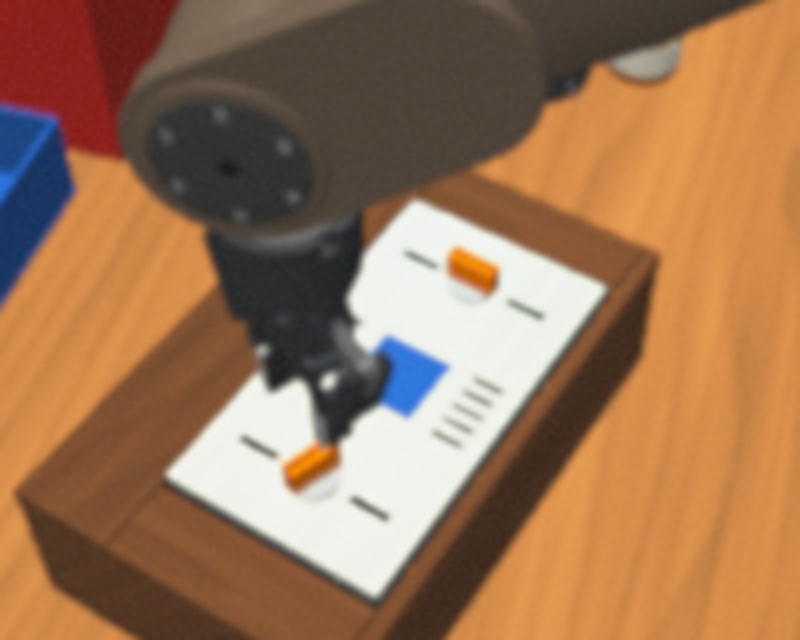

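View pics/top4.png

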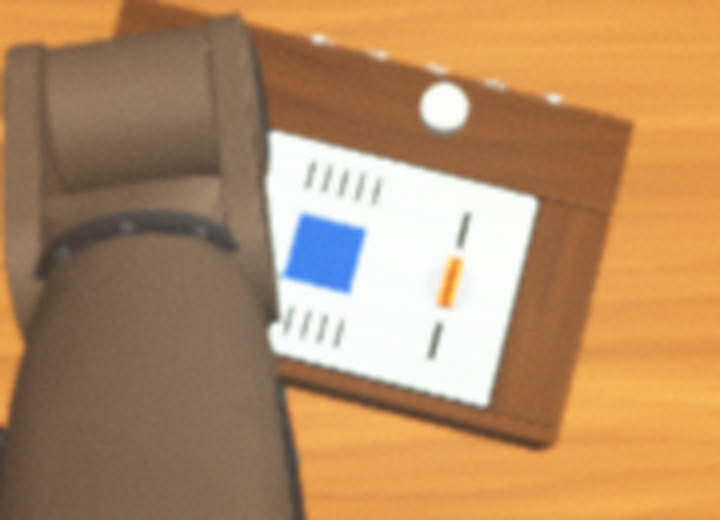

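From the top, the right wing at (450,282) is in line with its marks to within a few degrees. In the side view the jaws are above the left wing. I'm descending and closing.

```bash
python3 -m creep '[{"fingers":50,"travel":[-0.5,-0.5,10],"roll":0},{"fingers":50,"travel":[0,0,15],"roll":0},{"fingers":50,"travel":[0,0,13],"roll":0},{"fingers":50,"travel":[0,0,9],"roll":0},{"fingers":50,"travel":[0,0,4.5],"roll":0},{"fingers":50,"travel":[0,0,0],"roll":0},{"fingers":25,"travel":[0,0,0],"roll":0},{"fingers":25,"travel":[0,0,0],"roll":0}]' 25
python3 st.py .612 .147 .16
python3 -m creep '[{"fingers":0,"travel":[0,0,0],"roll":0},{"fingers":0,"travel":[0,0,0],"roll":0},{"fingers":0,"travel":[0,0,0],"roll":0},{"fingers":0,"travel":[0,0,0],"roll":0},{"fingers":0,"travel":[0,0,0],"roll":0},{"fingers":0,"travel":[0,0,0],"roll":0},{"fingers":0,"travel":[0,0,0],"roll":0},{"fingers":0,"travel":[0,0,0],"roll":0}]' 25
python3 st.py .612 .147 .16
```

```text
t: 13.7
eef_pos: [0.6122, 0.147, 0.1627]
ee_rot: [-0.473, 0.881, -0.0, 0.0]
wrist_force: [0.1, 0.2, -0.2]
opening: 0.0212
13.7 [0.6122 0.147  0.1627] yang 146.4 z [ 0.001  0.    -1.   ] F [ 0.1  0.2 -0.2] M [0.01 0.01 0.  ] op 0.0212 q [ 0.13  0.59  1.64  0.    0.91 -2.43]
tool mm [0.1 0.2 2.7]
t: 14.7
eef_pos: [0.6119, 0.1472, 0.1623]
ee_rot: [-0.473, 0.881, 0.0, -0.0]
wrist_force: [-4.3, 3.2, 2.8]
opening: 0.011
14.7 [0.6119 0.1472 0.1623] yang 146.4 z [-0.  0. -1.] F [-4.3  3.2  2.8] M [ 0.62  0.63 -0.02] op 0.011 q [ 0.13  0.59  1.64  0.    0.91 -2.43]
tool mm [ 0.1 -0.2  2.3]
```

```bash
python3 -m creep '[{"fingers":0,"travel":[0,1,0],"roll":0.157},{"fingers":0,"travel":[0,0,0],"roll":0.157},{"fingers":0,"travel":[0,0,0],"roll":0.157},{"fingers":0,"travel":[0,0,0],"roll":0.157},{"fingers":0,"travel":[0,0,0],"roll":0.157},{"fingers":0,"travel":[0,0,0],"roll":0.157},{"fingers":0,"travel":[0,0,0],"roll":0.157},{"fingers":0,"travel":[0,0,0],"roll":0.157}]' 25
python3 st.py
python3 -m creep '[{"fingers":50,"travel":[0,0,0],"roll":0},{"fingers":50,"travel":[0,0,0],"roll":0},{"fingers":50,"travel":[0,0,0],"roll":0},{"fingers":50,"travel":[0,0,-8],"roll":0},{"fingers":50,"travel":[0,0,-15],"roll":0},{"fingers":50,"travel":[0,0,-20],"roll":0},{"fingers":50,"travel":[0,0,-20],"roll":0},{"fingers":50,"travel":[0,0,0],"roll":0}]' 25
python3 st.py .587 .061 .2; python3 m.py
python3 - <<'E'
from h import *
for n in("top","side"):
    im,d=viewer.grab_frame(n)
    img=cv2.resize(im[130:260,220:400] if n=="top" else im[130:290,210:410],None,fx=4,fy=4,interpolation=cv2.INTER_CUBIC)
    cv2.imwrite(f"pics/{n}5.png",img[:,:,::-1])
E
```

```text
t: 15.7
eef_pos: [0.6118, 0.1472, 0.1624]
ee_rot: [0.137, 0.991, -0.0, 0.001]
wrist_force: [-0.8, 0.2, 3.9]
opening: 0.0112
15.7 [0.6118 0.1472 0.1624] yang 74.2 z [ 0.001 -0.    -1.   ] F [-0.8  0.2  3.9] M [ 0.07  0.18 -0.  ] op 0.0112 q [ 0.13  0.59  1.64 -0.    0.91 -1.16]
t: 16.7
eef_pos: [0.6118, 0.1477, 0.2276]
ee_rot: [0.135, 0.991, 0.001, 0.002]
wrist_force: [-0.2, 0.6, 0.0]
opening: 0.0421
16.7 [0.6118 0.1477 0.2276] yang 74.5 z [ 0.004  0.001 -1.   ] F [-0.2  0.6  0. ] M [-0.05  0.05 -0.01] op 0.0421 q [ 0.13  0.52  1.58  0.    1.04 -1.17]
tool mm [  0.8 -90.2  27.4]
top panel c (576.952880859375, 24.040306091308594) (199.64166259765625, 154.20587158203125) yaw -15.299347
 blue 260 [0.5874 0.0603 0.128 ]
side panel c (585.857666015625, 61.34785461425781) (273.5057067871094, 154.02577209472656) yaw -15.485596
 blue 250 [0.5855 0.0615 0.128 ]
 orange 57 [327.7 197.1] [561.6 -25.3] dir -10.1 sd [4.8 9.3]
 orange 68 [287.5 245.4] [610.3 147.4] dir -7.4 sd [4.1 9.4]
```

View pics/side5.png

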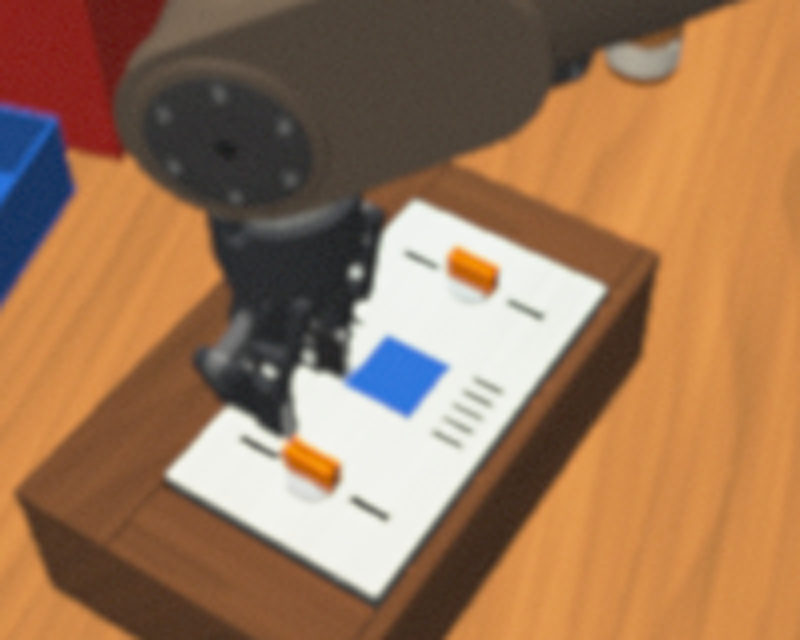

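View pics/top5.png

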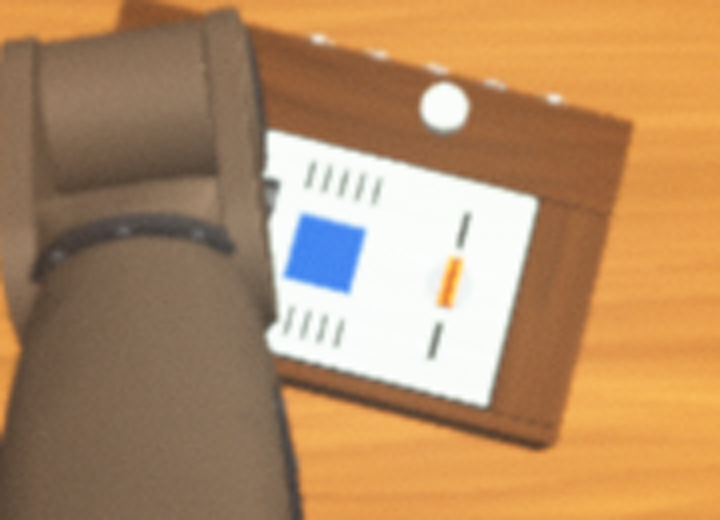

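Both wings look in line, the left at (312,465) in the side crop and the right at (450,282) in the top crop. I'm moving above the blue patch with the fingers shut, then checking again.

```bash
python3 -m creep '[{"fingers":0,"travel":[0,-10,0],"roll":0},{"fingers":0,"travel":[0,-20,0],"roll":0},{"fingers":0,"travel":[0.8,-20,0],"roll":0},{"fingers":0,"travel":[0,-20,0],"roll":0},{"fingers":0,"travel":[0,-20,0],"roll":0},{"fingers":0,"travel":[0,0,15],"roll":0},{"fingers":0,"travel":[0,0,15],"roll":0},{"fingers":0,"travel":[0,0,0],"roll":0}]' 40
python3 st.py .587 .061 .150; python3 m.py
python3 - <<'E'
from h import *
for n in("top","side"):
    im,d=viewer.grab_frame(n)
    img=cv2.resize(im[130:260,220:400] if n=="top" else im[130:290,210:410],None,fx=4,fy=4,interpolation=cv2.INTER_CUBIC)
    cv2.imwrite(f"pics/{n}6.png",img[:,:,::-1])
E
```

```text
t: 17.9
eef_pos: [0.5859, 0.0615, 0.1935]
ee_rot: [0.135, 0.991, -0.0, -0.001]
wrist_force: [-0.3, -0.9, 0.7]
opening: -0.0001
17.9 [0.5859 0.0615 0.1935] yang 74.5 z [-0.003  0.    -1.   ] F [-0.3 -0.9  0.7] M [-0.01 -0.04  0.06] op -0.0001 q [-0.01  0.51  1.71  0.    0.92 -1.31]
tool mm [-1.3 -0.1 43.5]
top panel c (560.8424072265625, -33.57087707519531) (80.0774917602539, 153.49375915527344) yaw 74.73309
 blue 0 [nan nan nan]
 orange 15 [331.9 200.5] [562.1 -26. ] dir 89.9 sd [1.2 7.7]
side panel c (585.525146484375, 61.368316650390625) (273.6317138671875, 152.80401611328125) yaw -15.620628
 blue 255 [0.5857 0.061  0.128 ]
 orange 58 [327.7 197.1] [561.7 -25.4] dir -9.6 sd [4.8 9.4]
 orange 68 [287.6 245.5] [610.  147.5] dir -6.1 sd [4.1 9.2]m.py:17: RuntimeWarning: Mean of empty slice.
  bl=(H>100)&(H<125)&(S>120)&box; v,u=np.nonzero(bl); print(" blue",len(u),plane(n,[[u.mean(),v.mean()]],.128)[0].round(4))
  ret = ret.dtype.type(ret / rcount)
```

View pics/side6.png

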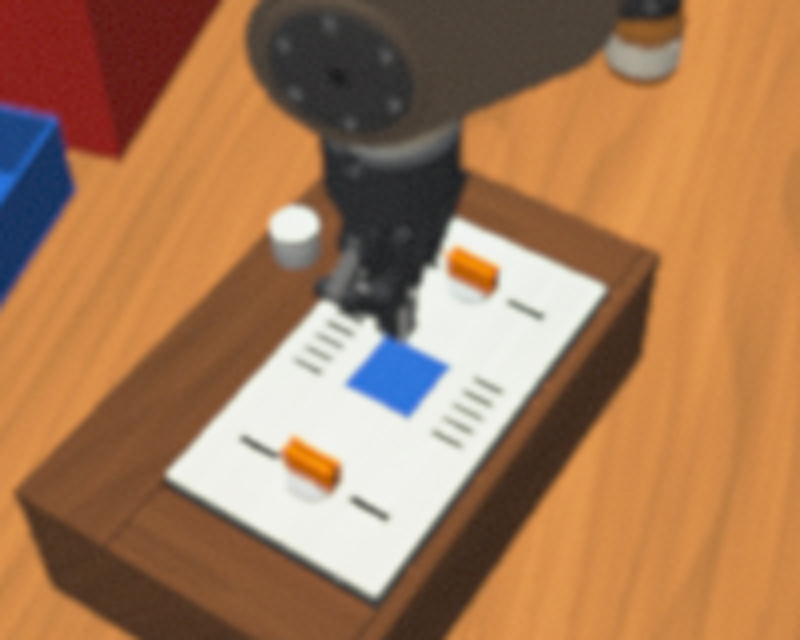

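View pics/top6.png

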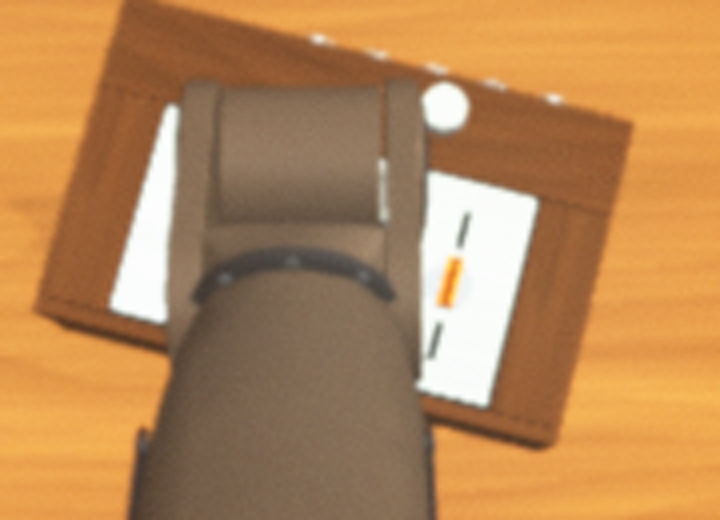

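Measured from the top, the right fastener is within 0.5° of its marks. From the side, both wings are parallel to their marks. I'm going down to contact.

```bash
python3 -m creep '[{"fingers":0,"travel":[-1,0,10],"roll":0},{"fingers":0,"travel":[0,0,15],"roll":0},{"fingers":0,"travel":[0,0,10],"roll":0},{"fingers":0,"travel":[0,0,5],"roll":0},{"fingers":0,"travel":[0,0,1],"roll":0},{"fingers":0,"travel":[0,0,1],"roll":0},{"fingers":0,"travel":[0,0,1],"roll":0},{"fingers":0,"travel":[0,0,0],"roll":0}]' 40
python3 st.py .587 .061 .142
```

```text
t: 19.1
eef_pos: [0.5874, 0.0608, 0.1525]
ee_rot: [0.135, 0.991, 0.0, 0.0]
wrist_force: [-0.2, -0.4, 0.0]
opening: 0.0
19.1 [0.5874 0.0608 0.1525] yang 74.5 z [ 0.  0. -1.] F [-0.2 -0.4  0. ] M [ 0.02 -0.01  0.04] op 0.0 q [-0.01  0.56  1.75  0.    0.83 -1.31]
tool mm [ 0.4  0.1 10.5]
```

```bash
python3 -m creep '[{"fingers":0,"travel":[0,0,1.5],"roll":0},{"fingers":0,"travel":[0,0,1.5],"roll":0},{"fingers":0,"travel":[0,0,1],"roll":0},{"fingers":0,"travel":[0,0,1],"roll":0},{"fingers":0,"travel":[0,0,1],"roll":0},{"fingers":0,"travel":[0,0,0.5],"roll":0},{"fingers":0,"travel":[0,0,0],"roll":0},{"fingers":0,"travel":[0,0,0],"roll":0}]' 40
python3 st.py .587 .061 .142
```

```text
t: 20.1
eef_pos: [0.5874, 0.0608, 0.1459]
ee_rot: [0.135, 0.991, 0.0, 0.0]
wrist_force: [-1.1, 0.6, 5.1]
opening: 0.0
20.1 [0.5874 0.0608 0.1459] yang 74.5 z [ 0.  0. -1.] F [-1.1  0.6  5.1] M [-0.04  0.19  0.02] op 0.0 q [-0.01  0.57  1.75  0.    0.82 -1.31]
tool mm [0.4 0.  3.9]
```

At 5.1 N after about 4 mm, this follows the spring curve, so neither fastener is blocking. Pressing the rest of the way.

```bash
python3 -m creep '[{"fingers":0,"travel":[0,0,1],"roll":0},{"fingers":0,"travel":[0,0,1],"roll":0},{"fingers":0,"travel":[0,0,1],"roll":0},{"fingers":0,"travel":[0,0,1],"roll":0},{"fingers":0,"travel":[0,0,0.5],"roll":0},{"fingers":0,"travel":[0,0,0],"roll":0},{"fingers":0,"travel":[0,0,0],"roll":0},{"fingers":0,"travel":[0,0,0],"roll":0}]' 40
python3 st.py .587 .061 .142
```

```text
t: 21.1
eef_pos: [0.5874, 0.0608, 0.1421]
ee_rot: [0.135, 0.991, 0.0, 0.0]
wrist_force: [-3.2, 0.1, 12.1]
opening: -0.0001
21.1 [0.5874 0.0608 0.1421] yang 74.5 z [ 0.001  0.    -1.   ] F [-3.2  0.1 12.1] M [-0.01  0.67 -0.01] op -0.0001 q [-0.01  0.57  1.76  0.    0.81 -1.31]
tool mm [0.4 0.  0.1]
```

It has reached the predicted home height (TCP 0.142) and the force is 12 N, above the 8 N spring. I'll add a small push for margin and look.

```bash
python3 -m creep '[{"fingers":0,"travel":[0,0,0.5],"roll":0},{"fingers":0,"travel":[0,0,0.5],"roll":0},{"fingers":0,"travel":[0,0,0],"roll":0},{"fingers":0,"travel":[0,0,0],"roll":0},{"fingers":0,"travel":[0,0,0],"roll":0},{"fingers":0,"travel":[0,0,0],"roll":0},{"fingers":0,"travel":[0,0,0],"roll":0},{"fingers":0,"travel":[0,0,0],"roll":0}]' 40
python3 st.py
python3 - <<'E'
from h import *
im,d=viewer.grab_frame("side")
img=cv2.resize(im[130:290,210:410],None,fx=4,fy=4,interpolation=cv2.INTER_CUBIC)
cv2.imwrite(f"pics/side7.png",img[:,:,::-1])
E
```

```text
t: 22.1
eef_pos: [0.5874, 0.0608, 0.142]
ee_rot: [0.135, 0.991, 0.0, 0.001]
wrist_force: [-6.2, -0.3, 20.8]
opening: 0.0002
22.1 [0.5874 0.0608 0.142 ] yang 74.5 z [ 0.001 -0.    -1.   ] F [-6.2 -0.3 20.8] M [ 0.01  1.13 -0.02] op 0.0002 q [-0.01  0.57  1.76  0.    0.81 -1.31]
```

View pics/side7.png

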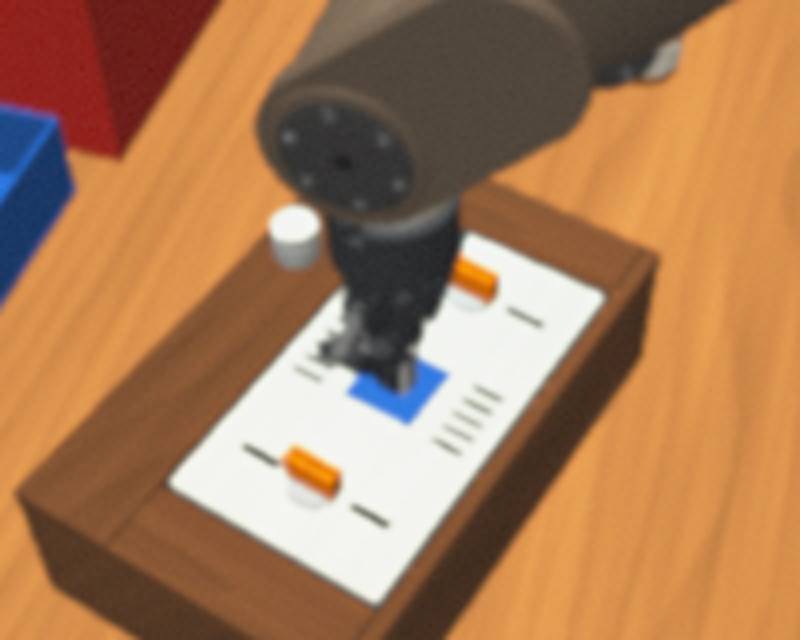

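The panel is flush: the dark edge gap is gone. The wings at (312,470) and (475,278) are still in line, and the tin at (295,237) hasn't moved. The force rose from 12 to 21 N with almost no further travel, so the panel is seated. Handing in.

```bash
python3 -c "
from cell import workorder
print(workorder.sign_off())"
```

```text
the job is handed in; nothing more can be done
None
```

I turned both fasteners into line with their marks, pressed the panel home at the blue patch and handed the job in while still holding it. Time was about 22 s of the 67 s allowed.

**Panel:** the last check had the fingertips at 120 mm, which is the flush height. The push was about 21 N, and the last 1 mm of commanded push moved the tool only 0.1 mm, so the panel is on its frame. The side picture also showed it flush.

**Fasteners:**
- The right one measured within 0.5° of its marks from above, just before the press.
- The left one was hidden from the top camera by the arm, so I checked it from the side only.
- The side colour measurement gave −10° to −6° for both wings. I put that down to the wings' visible side faces, because the right one read 0° from above. In the side pictures both wings look parallel to their marks.

**Other items:** the tin was in the same place in the last picture. The arm stayed clear of the glue, jar and tape, but I did not measure their positions again at the end.

One mistake along the way: I first rolled the gripper the wrong way, in free air, and corrected it before touching anything.

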